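Shut the lamp lid and hold a counting slide flush on a sloped reader

TASK

On the shop's slide reader, first press the open lamp lid fully shut so that it snaps past its catch. Then pick up the grey slide carrier by its fin and hold its underside flush on the sloped metal stage, centred over the dark glass window and square to it, pressed on lightly. Finish while still holding it there (the stage has no clips, so do not let go), and leave the bottle, the carton and the jar where they stand.

Things in the scene. Friction and masses are not known exactly. Their poses are not given: they have to be found in the camera images.
- reader: White slide reader fixed on the counter: base 200 (x) x 280 (y) x 30 mm high. Origin: centre of its underside; -x is its front, towards the robot. On the base: at (+10, +75) mm the lamp box, 130 (x) x 110 (y) mm, rim 85 mm above the counter, with a latch post 40 mm wide and 83 mm high before it; on the -y half the sloped stage.
- lid (a joint): Angle of the lamp box's lid, rad: 0 = fully shut and latched, grows as it opens upward. Starts 0.4 to 0.8. The hinge is stiff: the lid stays where it is left. From about 0.10 to 0.05 rad a spring roller resists (roughly 5 to 12 N where it is pressed); past it the lid snaps to 0, a hard stop, and stays.
- lid_hinge (a point): Point on the lid's hinge line (middle), at the lamp box's far rim, 85 mm above the counter. The hinge line runs along the reader's y; axes turn with the lid.
- lid_press (a point): Ribbed spot on the lid's upper face where it is pressed, 19 mm from its free (front) edge, 115 mm from the hinge line along the lid and 8 mm above it. Lid: white plate 134 x 112 x 8 mm. The point turns with the lid: z is the lid's outward normal, -x points to the free edge.
- stage_window (a point): Centre of the dark glass window (44 x 30 mm, level with the metal) in the middle of the sloped aluminium stage plate, 100 (up the slope) x 112 (wide) x 10 mm, low edge 50 mm above the counter. z: the face's outward normal; x: up the slope, away from the robot; y: level, across it, parallel to the lid's hinge. The slope, 0.25 to 0.6 rad, differs each time; it is clamped and does not give.
- carrier_grip (a point): Grip point of the slide carrier: in its fin, 34 mm above the middle of its underside. Carrier: grey plate 76 (x) x 52 (y) x 6 mm with two glass strips and an upright fin 50 (x) x 14 (y) mm, top 52 mm above the underside. z: up out of the fin; x: along plate and fin. Half a turn looks the same. 0.08 to 0.15 kg. Lies flat left or right of the reader. On the stage its length goes up the slope.
- carrier: The same slide carrier; origin at the middle of its flat underside, same axes.
- bottle: Bystander: white bottle, 62 mm across, 150 mm high, origin under its middle; left or right of the reader.
- carton: Bystander: small cardboard carton 55 x 80 x 70 mm, origin under its middle; beyond the reader to the left.
- jar: Bystander: amber jar 60 mm across, 75 mm high, origin under its middle; beyond the reader to the right.
Not all that is in view belongs to the job. What is shaped like the carrier but blue is not meant.

How it is judged:
On the way, in this order (a step that is already met when the one before it is completed fails the run):
1. the lamp lid is shut, past its catch (value of joint lid below 0.03 rad), for 0.3 s.
2. the carrier is then picked up (height (world z) of carrier above 0.03 m and contact force between the fingers and carrier above 1 N), for 0.1 s.
At the end, for the whole second after the job is handed in: Lid within 0.03 rad of shut; the carrier still gripped, still, its underside flush on the stage (middle within 3 mm of the face, tilted under 0.035 rad (2 degrees) from it), within 10 mm of the window's centre each way, turned less than 0.15 rad from square, pressed on with 1.5 to 35 N (value of joint lid below 0.03 rad and contact force between the fingers and carrier above 1 N and contact force between carrier and reader between 1.5 and 35 N and z of carrier in the frame of stage_window between -0.003 and 0.003 m and x of carrier in the frame of stage_window between -0.01 and 0.01 m and y of carrier in the frame of stage_window between -0.01 and 0.01 m and angle between the z axis of carrier and the z axis of stage_window, either way round below 0.035 rad and angle between the x axis of carrier and the x axis of stage_window, either way round below 0.15 rad and linear speed of carrier below 0.01 m/s); the arm keeps its last pose, push and grip.
It fails at once if a bystander is shifted by more than 30 mm (distance of any of bottle, carton, jar from where it was at the start of the episode above 0.03 m).
It also fails if it takes over 51 s, if anything falls off the work surface, if the arm or the gripper's body presses on something with over 40 N, if the wrist force passes 120 N, or if a joint passes its speed limit or range.

ROBOT

A 6-joint arm with a two-finger parallel gripper is mounted at the origin on the work surface. World frame = base frame: x ahead of the robot, y to its left, z up, the work surface at z = 0. Lengths are in m, angles in rad, forces in N, time in s.
With the tool pointing down it reaches from about 0.375 to 0.9 m from the base axis. Payload 3.1 kg.
Tool frame: the origin (TCP) lies at the very end of the fingers, on their centre line; the grasp point (between the pads) lies 19 mm behind it (manip.pinch_z is the distance from the TCP to the grasp point, in m); z points along the fingers, y is the direction in which the jaws open and shut (so a half turn about z gives the same grasp; the last joint's range is limited). The gripper opens to 85 mm and grips with 20 to 120 N. Pads are 22 mm wide; open, the fingers measure 114 mm over their backs; the gripper's body (76 mm by 85 mm) begins 54 mm behind the grasp point. The pads swing forward as they close: fully open they stand 13 mm farther back than shut.
Start: joints at [-1.405, 0.527, 1.433, -0, 1.181, -0.178], TCP at [0.211, -0.588, 0.231] pointing down, gripper open.
Joint ranges: [-3.08, 3.08], [-0.75, 2.2], [0.22, 2.44], [-1.43, 4.57], [0, 2.65], [-2.85, 2.85]. Speed limits (rad/s): [2.79, 2.79, 3.14, 3.14, 3.14, 3.14].

INTERFACE

Orientations are given as a unit quaternion [x, y, z, w].
In Python, from station import manip gives the robot as it stands.
- The arm moves only by the tool drive_tool, never from a script. Its argument "increments" is a list of rows, each a list of 7 numbers: the closure in counts, from 0 (fully open) to 255 (shut), then the shift along the tool's x, y, z in cm, then the turn, a rotation vector about the tool's x, y, z in rad. A call has 1 to 20 rows; each row is the pose to reach, as a shift and turn from the pose commanded when the call began, along the tool's axes at that moment; what a row does not reach only later rows make up. A row lasts 1/10 s, in which the tool goes at most 50 mm and 8.59 degrees, less where a joint would pass 70% of its speed; a pose out of reach is approached as far as the arm can. A call with a gripper value outside its range is refused whole. The fingers move at their own pace and stop on an object; "force" is the grip in N (left out, the last holds). Time passes only in rows, so rows that repeat a pose let the fingers close. It gives the time, the measured TCP pose, the force and the opening at its end, in the units of the state.
- manip.sense(): the state, without advancing time (a new reading comes with each control period).
- manip.snapshot(name): name is "side" or "top"; returns the picture (420x560x3 uint8, red, green, blue); there is no depth.
- manip.camera_model(name): a dict with "mtx" (3x3 intrinsics, pixels), "cam_to_world" (4x4, takes a point from camera to world coordinates). Camera axes: x right, y down, z forward; pixel columns grow to the right and rows downward; lengths in m; the calibration is good to about 2 mm. A picture is of the moment at which its call begins. camera_model takes no time and is no camera call.
- manip.sign_off(): hands the job in, once; it reports no verdict.
The state is a dict: "t": time; "q": joint angles; "qd": joint speeds; "tau": joint torques, N m; "tcp_pos": TCP position; "tool_rot": TCP orientation; "force": force on the tool from outside, world axes, zero at the start; "ft_torque": the same for the moment, N m; "finger_gap": opening from 0.0 (shut) to 1.0 (fully open).
Only numpy, scipy, OpenCV 4.12 (cv2) and the standard library are available. Lean on these libraries where they do the work, as an engineer would, in place of code of your own. Each camera call takes 0.05 s, during which the arm holds its last target. There are 200 camera calls.

## Working session

There is one attempt and no reset: what is moved stays moved. The work goes in short steps, Python scripts to look and compute and a tool call to move; the robot and the scene stay as the last step left them, time stands still between calls to the robot, and variables do not carry over. Pictures are saved under pics/ and viewed, about 8 in all and at most 12, crops included, and the job is handed in when it is done.

Besides the shell and the picture viewer there is one more tool, called after "Request:" as name(argument=value, ...), one argument or row to a line, values as JSON. drive_tool: Moves the arm, as the interface text tells. Its arguments: {"type":"object","properties":{"increments":{"type":"array","items":{"type":"array","items":{"type":"number"}}},"force":{"type":"number"}},"required":["increments"]}

```bash
mkdir -p pics; ls; python3 - <<'E'
from station import manip
import cv2,numpy as np
s=manip.sense();print(s)
for n in("side","top"):
    im=manip.snapshot(n);cv2.imwrite(f"pics/{n}0.png",im[:,:,::-1]);m=manip.camera_model(n);print(n,np.round(m["mtx"],1).tolist(),np.round(m["cam_to_world"],4).tolist())
E
```

```text
pics
{'t': 0.0, 'q': array([-1.40548226e+00,  5.28469509e-01,  1.43389602e+00,  1.33843354e-06,
        1.18140527e+00, -1.78512783e-01]), 'qd': array([ 4.46684146e-04, -5.51038621e-04,  1.53068928e-03,  6.11054492e-05,
        6.44229688e-04,  9.58765655e-04]), 'tau': array([ 1.36314553e-03, -4.42348945e+01, -1.78025991e+01, -1.12613106e-04,
        8.48135969e-03, -7.81912263e-06]), 'tcp_pos': array([ 0.21058387, -0.58769634,  0.23033357]), 'tool_rot': array([ 9.85258705e-01,  1.71067526e-01,  7.80595161e-06, -1.08904360e-03]), 'force': array([0.09008885, 0.53743837, 0.51130356]), 'ft_torque': array([-0.00616373, -0.01652346, -0.00596404]), 'finger_gap': 0.9973885689339498}
side [[380.6, 0.0, 274.6], [0.0, 380.6, 214.2], [0.0, 0.0, 1.0]] [[-0.8261, -0.3141, 0.4679, 0.0895], [-0.5629, 0.42, -0.7119, 0.8221], [0.0271, -0.8514, -0.5238, 0.6626], [0.0, 0.0, 0.0, 1.0]]
top [[434.8, 0.0, 276.9], [0.0, 434.8, 214.3], [0.0, 0.0, 1.0]] [[-0.0156, -0.9921, 0.1245, 0.4779], [-0.9997, 0.0133, -0.0192, 0.0412], [0.0174, -0.1247, -0.992, 1.1337], [0.0, 0.0, 0.0, 1.0]]
```

View pics/side0.png

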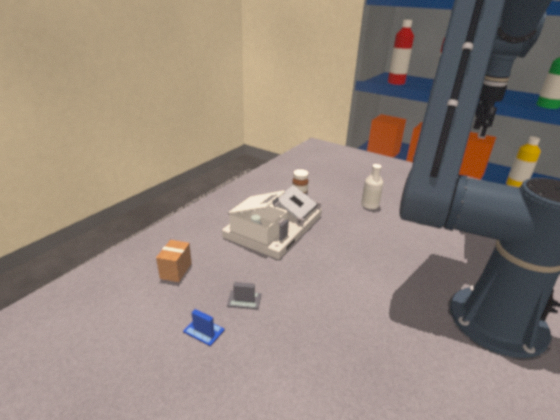

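View pics/top0.png

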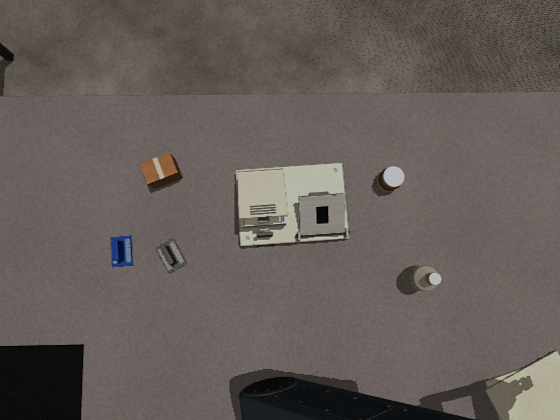

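The side view shows the grey carrier at (244,295), the blue look-alike at (204,327), the reader at about (272,220) with its lid open, and the carton (175,260), jar (300,183) and bottle (373,190). In the top view these are at carrier (172,256), blue (122,251), reader (292,204), carton (161,170), jar (391,179) and bottle (427,280).
The only things that could be taken for the carrier are the grey one at top (172,256) and the blue one at top (122,251). I choose the grey one, and check it in a close crop.

```bash
python3 - <<'E'
import cv2,numpy as np
t=cv2.imread("pics/top0.png");s=cv2.imread("pics/side0.png")
a=cv2.resize(t[155:255,225:360],None,fx=3,fy=3,interpolation=cv2.INTER_CUBIC)
b=cv2.resize(t[230:280,140:207],None,fx=6,fy=6,interpolation=cv2.INTER_CUBIC)
c=cv2.resize(s[175:260,215:330],None,fx=3,fy=3,interpolation=cv2.INTER_CUBIC)
d=cv2.resize(s[275:315,215:275],None,fx=6,fy=6,interpolation=cv2.INTER_CUBIC)
o=np.zeros((560,800,3),np.uint8)
for im,x,y in((a,0,0),(b,405,0),(c,0,302),(d,405,302)):
    h,w=im.shape[:2];h=min(h,560-y);w=min(w,800-x);o[y:y+h,x:x+w]=im[:h,:w]
cv2.imwrite("pics/crops.png",o)
E
```

```text
(no output)
```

View pics/crops.png

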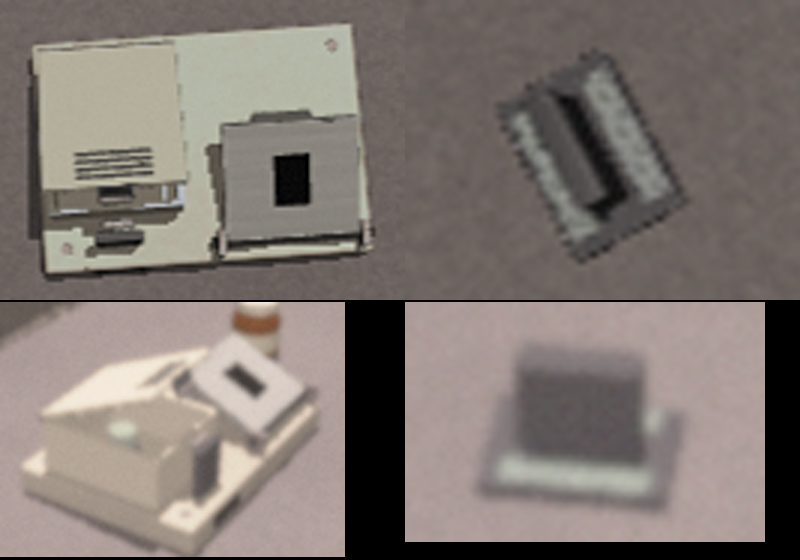

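The crop confirms the grey carrier: plate corners in the top view are about (155.5,247), (172,239), (187,264) and (170,273), with a dark fin and two glass strips. The window centre is at top (322,215) and side (297,200). Next I take larger crops for the stage and lid corners.

```bash
cat > h.py <<'E'
from station import manip
import numpy as np,cv2
from scipy.spatial.transform import Rotation as R
C={n:manip.camera_model(n) for n in("side","top")}
def ray(n,p):
    m=np.array(C[n]["cam_to_world"]);d=m[:3,:3]@np.linalg.inv(C[n]["mtx"])@[p[0],p[1],1];return m[:3,3],d/np.linalg.norm(d)
def plane(n,p,z):
    o,d=ray(n,p);return o+d*(z-o[2])/d[2]
def tri(pt,ps):
    A=np.zeros((3,3));b=np.zeros(3);L=[]
    for n,p in(("top",pt),("side",ps)):
        o,d=ray(n,p);P=np.eye(3)-np.outer(d,d);A+=P;b+=P@o;L.append((o,P))
    x=np.linalg.solve(A,b);return x,sum(np.linalg.norm(P@(x-o)) for o,P in L)
def proj(n,X):
    m=np.linalg.inv(C[n]["cam_to_world"]);c=m[:3,:3]@X+m[:3,3];u=C[n]["mtx"]@c;return u[:2]/u[2]
E
python3 - <<'E'
from h import *
t=np.mean([manip.snapshot("top").astype(float) for _ in range(6)],0).astype(np.uint8)[:,:,::-1]
s=np.mean([manip.snapshot("side").astype(float) for _ in range(6)],0).astype(np.uint8)[:,:,::-1]
cv2.imwrite("pics/tm.png",t);cv2.imwrite("pics/sm.png",s)
for n,im,(x0,x1,y0,y1) in(("top",t,(305,340,198,232)),("side",s,(283,310,190,212))):
    g=cv2.cvtColor(im,6)[y0:y1,x0:x1];b=np.percentile(g,70);w=np.clip((b-g.astype(float)-30)/(b-60),0,1)
    w[w<.25]=0
    k,l,st,ce=cv2.connectedComponentsWithStats((w>0).astype(np.uint8));i=1+np.argmax(st[1:,4]);w[l!=i]=0
    yy,xx=np.mgrid[y0:y1,x0:x1];print(n,(w*xx).sum()/w.sum(),(w*yy).sum()/w.sum(),st[i],w.sum())
a=cv2.resize(t[185:245,290:355],None,fx=6,fy=6,interpolation=cv2.INTER_CUBIC)
b=cv2.resize(s[182:232,270:325],None,fx=7,fy=7,interpolation=cv2.INTER_CUBIC)
c=cv2.resize(s[180:255,220:290],None,fx=5,fy=5,interpolation=cv2.INTER_CUBIC)[:240]
d=cv2.resize(t[160:250,232:295],None,fx=4,fy=4,interpolation=cv2.INTER_CUBIC)[:240]
o=np.zeros((600,800,3),np.uint8)
for im,x,y in((a,0,0),(b,400,0),(c,0,360),(d,400,360)):
    h,w=im.shape[:2];o[y:y+h,x:x+w]=im[:min(h,600-y),:800-x]
cv2.imwrite("pics/c2.png",o)
E
```

```text
top 321.90413560275704 214.55626670417777 [ 11   8  13  18 214] 194.76712328767127
side 296.3688111005992 200.69410280668558 [ 7  6 13 11 75] 42.851351351351354
```

View pics/c2.png

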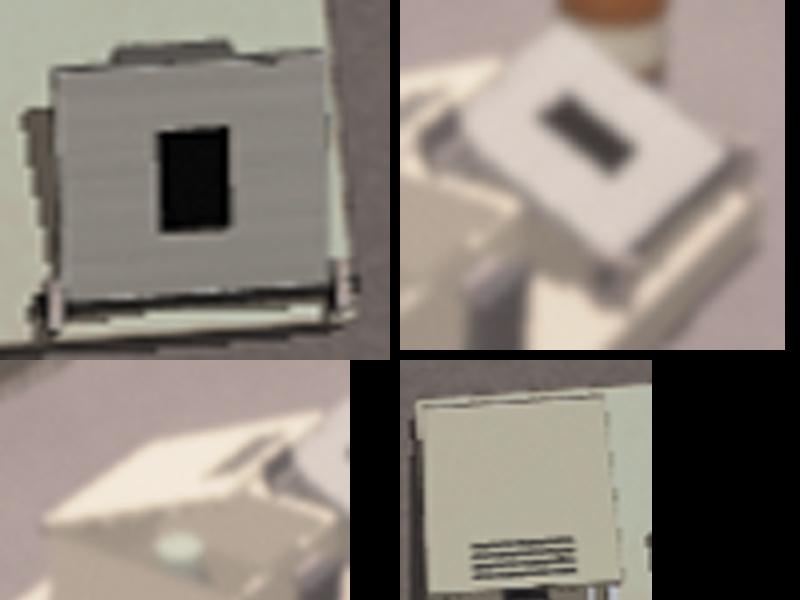

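The crop shows clean stage corners in both views: top (299,196), (344,194), (345,233), (300,235); side (279,199), (294,186), (316,203), (300,219). The ribs are at top (263,209) and side about (270,198). Triangulating these now.

```bash
python3 - <<'E'
from h import *
np.set_printoptions(precision=4,suppress=True)
f=lambda x,y,k,x0,y0:((x+.5)/k-.5+x0,(y+.5)/k-.5+y0)
T=lambda x,y:f(x,y,6,290,185)
S=lambda x,y:f(x-400,y,7,270,182)
P={}
for n,a,b in(("hiL",T(52,68),S(465,120)),("hiR",T(325,52),S(565,25)),("loR",T(331,288),S(725,150)),("loL",T(62,300),S(610,260)),("win",(321.9,214.56),(296.37,200.69)),
  ("press",f(523-400,557-360,4,232,160),f(252,452-360,5,220,180))):
    P[n],e=tri(a,b);print(n,P[n],e)
ux=(P['hiL']+P['hiR']-P['loL']-P['loR'])/2;uy=(P['hiL']-P['hiR']+P['loL']-P['loR'])/2
print("len",np.linalg.norm(ux),np.linalg.norm(uy),"slope",np.arctan2(ux[2],np.hypot(*ux[:2])),"yaw",np.arctan2(ux[1],ux[0]),np.arctan2(-uy[0],uy[1]),"mean",np.mean([P[k] for k in("hiL","hiR","loL","loR")],0))
print("slope from win z",np.arcsin((P['win'][2]-.05)/.05))
# base corners from top at z=.03
B=[plane("top",p,.03) for p in((236,170),(342.3,163.3),(348.3,238.3))]
B=[b[:2] for b in B];print("base",B,np.linalg.norm(B[0]-B[1]),np.linalg.norm(B[1]-B[2]))
d=B[0]-B[1];print("yaw base",np.arctan2(-d[0],d[1]))
# carrier plate via mask
t=cv2.imread("pics/tm.png").astype(int)
g=lambda x,y:((x-405+.5)/6-.5+140,(y+.5)/6-.5+230)
c=np.array([plane("top",g(*p),.006)[:2] for p in((498,103),(595,55),(687,205),(583,260))])
print("carrier",c.mean(0),[np.linalg.norm(c[i]-c[(i+1)%4]) for i in range(4)])
for a,b in((0,3),(1,2)):
    v=c[a]-c[b];print(np.arctan2(v[1],v[0]))
for n,p,z in(("bottle",(427,280),.1),("jar",(391,179),.075),("carton",(161,170),.07),("blue",(122,251),.02)):print(n,plane("top",p,z))
print("fin top top",plane("top",g(587,150),.052))
E
```

```text
hiL [ 0.647  -0.0348  0.0915] 0.013648417731156777
hiR [ 0.6571 -0.1439  0.0894] 0.0034135009140181484
loR [ 0.5666 -0.1484  0.0505] 0.0026087505594978577
loL [ 0.5624 -0.0365  0.0486] 0.0005724067173872991
win [ 0.6089 -0.0905  0.071 ] 0.00042177924889195154
press [0.6135 0.0543 0.1441] 0.003725937071592374
len 0.09668582240280532 0.11072777756839025 slope 0.43755662643191123 yaw 0.03548015808037653 0.06443055695412905 mean [ 0.6083 -0.0909  0.07  ]
slope from win z 0.43421862079975126
base [array([0.7334, 0.1239]), array([ 0.748 , -0.1526]), array([ 0.5523, -0.1612])] 0.2768111441850896 0.19580638275534873
yaw base 0.052779502368183254
carrier [0.5163 0.2947] [np.float64(0.04581158065658184), np.float64(0.07626578222067196), np.float64(0.04946017815848865), np.float64(0.077100454999537)]
0.50601357685707
0.5544192932383821
bottle [ 0.4462 -0.3315  0.1   ]
jar [ 0.6956 -0.265   0.075 ]
carton [0.7263 0.307  0.07  ]
blue [0.5291 0.4144 0.02  ]
fin top top [0.517  0.2859 0.052 ]
```

```bash
cat >> h.py <<'E'
def rot(yaw,tilt=0): # tool x along yaw, tool z down, tilted so that the tool's -z matches a face rising ahead by 'tilt'
    return R.from_euler('z',yaw)*R.from_euler('y',-tilt)*R.from_euler('x',np.pi)
def inc(p,r,p0=None,r0=None):
    s=manip.sense();p0=s['tcp_pos'] if p0 is None else np.array(p0);r0=R.from_quat(s['tool_rot']) if r0 is None else r0
    return np.round(r0.inv().apply(np.array(p)-p0)*100,2).tolist()+np.round((r0.inv()*r).as_rotvec(),4).tolist()
E
python3 - <<'E'
from h import *
print(inc([.606,.054,.20],rot(.052)))
E
```

```text
[58.87, -47.16, 3.13, 0.0001, 0.0, 0.2918]
```

Request:
drive_tool(
  increments=[
    [255,0,0,-4,0,0,0],
    [255,58.9,-47.2,-4,0,0,0.292],
    [255,58.9,-47.2,-4,0,0,0.292],
    [255,58.9,-47.2,-4,0,0,0.292],
    [255,58.9,-47.2,-4,0,0,0.292],
    [255,58.9,-47.2,-4,0,0,0.292],
    [255,58.9,-47.2,-4,0,0,0.292],
    [255,58.9,-47.2,-4,0,0,0.292],
    [255,58.9,-47.2,-4,0,0,0.292],
    [255,58.9,-47.2,-4,0,0,0.292],
    [255,58.9,-47.2,-4,0,0,0.292],
    [255,58.9,-47.2,-4,0,0,0.292],
    [255,58.9,-47.2,-4,0,0,0.292],
    [255,58.9,-47.2,-4,0,0,0.292],
    [255,58.9,-47.2,-4,0,0,0.292],
    [255,58.9,-47.2,-4,0,0,0.292],
    [255,58.9,-47.2,-4,0,0,0.292],
    [255,58.9,-47.2,3,0,0,0.292],
    [255,58.9,-47.2,3,0,0,0.292],
    [255,58.9,-47.2,3,0,0,0.292],
  ],
)

```text
t: 2.7
tcp_pos: [0.6031, 0.0544, 0.1978]
tool_rot: [1.0, 0.026, -0.004, -0.0]
force: [-0.7, -0.2, 0.2]
finger_gap: 0.005
```

Request:
drive_tool(
  increments=[
    [255,0,0,2,0,0,0],
    [255,0,0,4,0,0,0],
    [255,0,0,5,0,0,0],
    [255,0,0,5.5,0,0,0],
    [255,0,0,6,0,0,0],
    [255,0,0,6.5,0,0,0],
    [255,0,0,7,0,0,0],
    [255,0,0,7.5,0,0,0],
    [255,0,0,8,0,0,0],
    [255,0,0,8.5,0,0,0],
    [255,0,0,9,0,0,0],
  ],
)

```text
t: 3.8
tcp_pos: [0.606, 0.0546, 0.1109]
tool_rot: [1.0, 0.026, -0.0, -0.0]
force: [-0.5, 0.5, 1.4]
finger_gap: 0.004
```

Request:
drive_tool(
  increments=[
    [255,-0.3,0,0.3,0,0,0],
    [255,-0.3,0,0.6,0,0,0],
    [255,-0.3,0,0.9,0,0,0],
    [255,-0.3,0,1.2,0,0,0],
    [255,-0.3,0,1.5,0,0,0],
    [255,-0.3,0,1.7,0,0,0],
  ],
)

```text
t: 4.4
tcp_pos: [0.6024, 0.0544, 0.0948]
tool_rot: [1.0, 0.026, -0.0, 0.0]
force: [-0.4, -0.2, 1.2]
finger_gap: -0.0
```

Request:
drive_tool(
  increments=[
    [255,0,0,0.2,0,0,0],
    [255,0,0,0.4,0,0,0],
    [255,0,0,0.5,0,0,0],
    [255,0,0,0.5,0,0,0],
  ],
)

```text
t: 4.8
tcp_pos: [0.6032, 0.0544, 0.0925]
tool_rot: [1.0, 0.026, 0.0, 0.0]
force: [-6.0, -0.5, 20.6]
finger_gap: 0.0
```

The lid stops hard at z 0.0925 with 20 N, as expected for shut (0.093). Next I retreat and go over to the carrier.

```bash
python3 - <<'E'
from h import *
print(inc([.5163,.294,.15],rot(.53),p0=[.603,.0544,.0900]))
E
```

```text
[-7.41, -24.38, -6.01, 0.0005, -0.0006, -0.4778]
```

Request:
drive_tool(
  increments=[
    [255,0,0,-4,0,0,0],
    [200,0,0,-7,0,0,0],
    [100,-7.4,-24.4,-6,0,0,-0.478],
    [0,-7.4,-24.4,-6,0,0,-0.478],
    [0,-7.4,-24.4,-6,0,0,-0.478],
    [0,-7.4,-24.4,-6,0,0,-0.478],
    [0,-7.4,-24.4,-6,0,0,-0.478],
    [0,-7.4,-24.4,-6,0,0,-0.478],
    [0,-7.4,-24.4,-6,0,0,-0.478],
    [0,-7.4,-24.4,-6,0,0,-0.478],
    [0,-7.4,-24.4,-6,0,0,-0.478],
  ],
  force=40,
)

```text
t: 5.9
tcp_pos: [0.5176, 0.2927, 0.1492]
tool_rot: [0.965, 0.261, 0.0, 0.0]
force: [-0.2, 0.4, -0.3]
finger_gap: 1.001
```

```bash
python3 - <<'E'
from h import *
s=manip.sense();print(s['tcp_pos'],R.from_quat(s['tool_rot']).as_matrix().round(3).tolist(),s['finger_gap'])
print(inc([.5163,.294,.014],rot(.53)))
a=manip.snapshot("side")[:,:,::-1];b=manip.snapshot("top")[:,:,::-1]
a=cv2.resize(a[175:325,180:320],None,fx=4,fy=4,interpolation=cv2.INTER_CUBIC)[:600]
b=cv2.resize(b[150:290,145:345],(240,168));cv2.imwrite("pics/pre.png",np.hstack([a,cv2.copyMakeBorder(b,0,600-168,0,0,0)]))
E
```

```text
[0.51756431 0.29274028 0.14921216] [[0.864, 0.503, 0.0], [0.503, -0.864, -0.0], [0.0, 0.0, -1.0]] 1.0013007237284608
[-0.05, -0.18, 13.52, 0.0003, -0.0001, -0.0024]
```

View pics/pre.png

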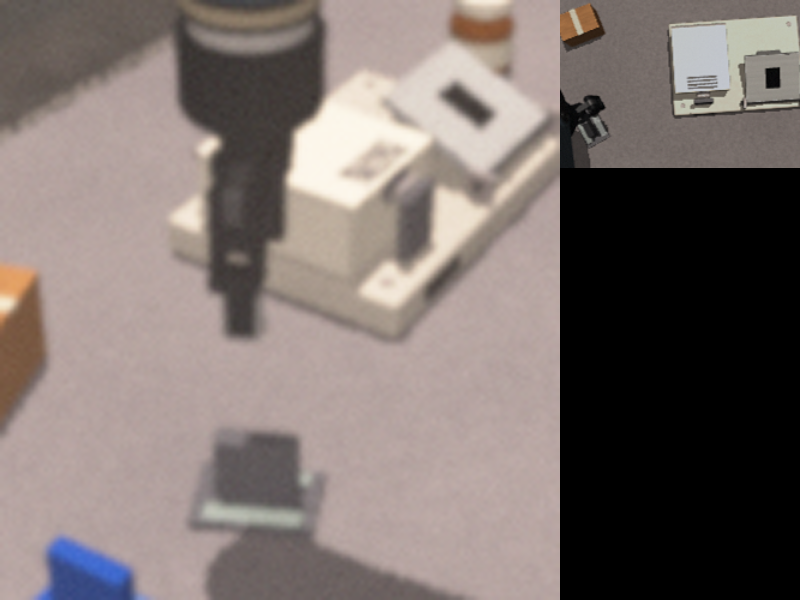

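The lid is flat and shut on the box; the gripper stands above the carrier, whose fin top is at about crop (257,436), i.e. side (244,284). I check this against the projected fin top.

```bash
python3 - <<'E'
from h import *
print(proj("side",[.5163,.2947,.052]),proj("top",[.5163,.2947,.052]))
print(tri((168.0,254.8),(244,284)))
c=np.array([.5163,.2947,.0]);u=np.array([np.cos(.53),np.sin(.53),0])
for k in(-1,1):print(proj("side",c+[0,0,.052]+k*.025*u))
E
```

```text
[243.86596335 284.10572974] [166.32648884 254.9251168 ]
(array([0.51733355, 0.29164385, 0.04937345]), np.float64(0.0016303681583687332))
[254.44591397 284.81653437]
[233.31187177 283.39666242]
```

The projections agree to within 2 px. I descend and grip.

Request:
drive_tool(
  increments=[
    [0,0,-0.1,4,0,0,0],
    [0,0,-0.1,8,0,0,0],
    [0,0,-0.1,11,0,0,0],
    [0,0,-0.1,12.5,0,0,0],
    [0,0,-0.1,13.5,0,0,0],
    [0,0,-0.1,13.5,0,0,0],
    [255,0,-0.1,13.5,0,0,0],
    [255,0,-0.1,13.5,0,0,0],
    [255,0,-0.1,13.5,0,0,0],
    [255,0,-0.1,13.5,0,0,0],
    [255,0,-0.1,13.5,0,0,0],
    [255,0,-0.1,13.5,0,0,0],
    [255,0,-0.1,13.5,0,0,0],
    [255,0,-0.1,13.5,0,0,0],
  ],
  force=40,
)

```text
t: 7.4
tcp_pos: [0.5166, 0.2953, 0.015]
tool_rot: [0.965, 0.262, 0.001, -0.0]
force: [-1.3, 0.1, 6.4]
finger_gap: 0.16
```

Request:
drive_tool(
  increments=[
    [255,0,0,-2,0,0,0],
    [255,0,0,-6,0,0,0],
    [255,0,0,-11,0,0,0],
    [255,0,0,-16,0,0,0],
    [255,0,0,-19,0,0,0],
    [255,0,0,-19,0,0,0],
    [255,0,0,-19,0,0,0],
  ],
)

```text
t: 8.1
tcp_pos: [0.5156, 0.2949, 0.2043]
tool_rot: [0.965, 0.262, -0.0, 0.0]
force: [-0.0, -0.5, -1.1]
finger_gap: 0.158
```

```bash
python3 - <<'E'
from h import *
s=manip.sense();print(s['tcp_pos'],s['finger_gap'],s['force'],s['ft_torque'])
w=np.array([.609,-.0905,.071]);r=rot(.052,.435);z=r.as_matrix()[:,2];print(r.as_matrix().round(3))
print(inc(w-z*(.015+.07),r))
E
```

```text
[0.51563724 0.29494855 0.20430664] 0.15774968962201802 [-0.01008799 -0.54699983 -1.07432463] [ 0.02748146  0.01418115 -0.02324075]
[[ 0.906  0.052  0.421]
 [ 0.047 -0.999  0.022]
 [ 0.421  0.    -0.907]]
[-14.61, 36.33, 5.62, -0.1039, 0.4267, 0.4703]
```

Request:
drive_tool(
  increments=[
    [255,-14.6,36.3,-2,-0.104,0.427,0.47],
    [255,-14.6,36.3,-2,-0.104,0.427,0.47],
    [255,-14.6,36.3,-2,-0.104,0.427,0.47],
    [255,-14.6,36.3,-2,-0.104,0.427,0.47],
    [255,-14.6,36.3,-2,-0.104,0.427,0.47],
    [255,-14.6,36.3,-2,-0.104,0.427,0.47],
    [255,-14.6,36.3,-2,-0.104,0.427,0.47],
    [255,-14.6,36.3,-2,-0.104,0.427,0.47],
    [255,-14.6,36.3,-2,-0.104,0.427,0.47],
    [255,-14.6,36.3,2,-0.104,0.427,0.47],
    [255,-14.6,36.3,5.6,-0.104,0.427,0.47],
    [255,-14.6,36.3,5.6,-0.104,0.427,0.47],
    [255,-14.6,36.3,5.6,-0.104,0.427,0.47],
    [255,-14.6,36.3,5.6,-0.104,0.427,0.47],
  ],
)

```text
t: 9.5
tcp_pos: [0.5741, -0.0917, 0.1493]
tool_rot: [0.976, 0.026, 0.216, -0.005]
force: [-0.2, -0.0, -0.4]
finger_gap: 0.157
```

```bash
python3 - <<'E'
from h import *
s=manip.sense();r=R.from_quat(s['tool_rot']);print(s['t'],s['tcp_pos'],s['finger_gap'],s['force'],r.as_matrix().round(3))
w=np.array([.609,-.0905,.071]);t=rot(.052,.435);z=t.as_matrix()[:,2]
print(inc(w-z*(.015+.005),t))
b=s['tcp_pos']+r.apply([0,0,.015])
for k in((.038,.026),(.038,-.026),(-.038,-.026),(-.038,.026)):
    X=b+r.apply([k[0],k[1],0]);print("corner",proj("side",X).round(1),proj("top",X).round(1))
a=manip.snapshot("side")[:,:,::-1];b=manip.snapshot("top")[:,:,::-1];cv2.imwrite("pics/sh.png",a);cv2.imwrite("pics/th.png",b)
a=cv2.resize(a[130:235,255:335],None,fx=5,fy=5,interpolation=cv2.INTER_CUBIC)
b=cv2.resize(b[165:250,280:360],None,fx=5,fy=5,interpolation=cv2.INTER_CUBIC)
cv2.imwrite("pics/hov.png",np.hstack([a,cv2.copyMakeBorder(b,0,525-425,0,0,0)]))
E
```

```text
9.5 [ 0.57412194 -0.09168166  0.1492507 ] 0.15695672804223884 [-0.20528848 -0.01401045 -0.37159563] [[ 0.905  0.053  0.422]
 [ 0.048 -0.999  0.022]
 [ 0.423  0.001 -0.906]]
[-0.14, 0.06, 6.57, 0.0003, -0.0016, 0.0011]
corner [300.  174.2] [337. 207.]
corner [291.9 180.4] [314.4 208.4]
corner [311.6 196. ] [315.3 239.5]
corner [319.2 189.2] [337.4 238. ]
```

View pics/hov.png

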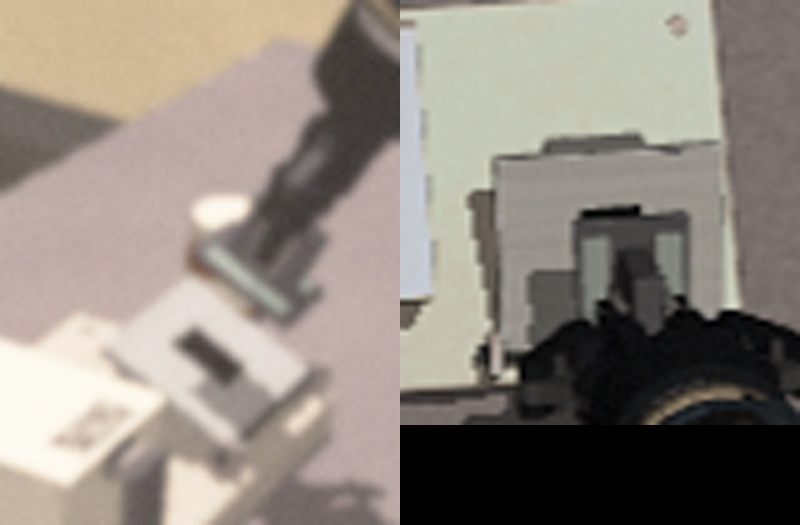

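The picture shows the carrier gripped squarely and parallel to the stage. Its rear plate corners are at top (315,207.6) and (338,207.4), within about 2 mm of where I predicted them. I descend to just above the face.

Request:
drive_tool(
  increments=[
    [255,-0.1,0.1,2,0,0,0],
    [255,-0.1,0.1,4,0,0,0],
    [255,-0.1,0.1,5.5,0,0,0],
    [255,-0.1,0.1,6.4,0,0,0],
    [255,-0.1,0.1,6.4,0,0,0],
    [255,-0.1,0.1,6.4,0,0,0],
    [255,-0.1,0.1,6.4,0,0,0],
  ],
)

```text
t: 10.3
tcp_pos: [0.5999, -0.0917, 0.0909]
tool_rot: [0.976, 0.026, 0.217, -0.005]
force: [0.1, 0.0, -0.6]
finger_gap: 0.157
```

```bash
cat > st.py <<'E'
from h import *
s=manip.sense();r=R.from_quat(s['tool_rot']);w=np.array([.609,-.0905,.071]);t=rot(.052,.435)
print(s['t'],s['tcp_pos'],s['finger_gap'],"F tool",r.inv().apply(s['force']).round(2),"M tool",r.inv().apply(s['ft_torque']).round(3),"tilt",np.arctan2(r.as_matrix()[2,0],r.as_matrix()[0,0]).round(4))
print("underside in window frame mm",(t.inv().apply(s['tcp_pos']+r.apply([0,0,.015])-w)*[1,-1,-1]*1000).round(1))
E
python3 st.py
```

```text
10.3 [ 0.59986347 -0.09170142  0.09089956] 0.15683023292986562 F tool [-0.19 -0.03  0.62] M tool [ 0.    -0.298 -0.005] tilt 0.4372
underside in window frame mm [ 0.1 -0.7  6.9]
```

Request:
drive_tool(
  increments=[
    [255,0,0,0.1,0,0,0],
    [255,0,0,0.2,0,0,0],
    [255,0,0,0.3,0,0,0],
    [255,0,0,0.4,0,0,0],
    [255,0,0,0.4,0,0,0],
    [255,0,0,0.4,0,0,0],
  ],
)

```text
t: 10.9
tcp_pos: [0.6013, -0.0915, 0.0861]
tool_rot: [0.976, 0.025, 0.216, -0.006]
force: [0.2, -0.3, -1.4]
finger_gap: 0.159
```

```bash
python3 st.py
```

```text
10.9 [ 0.60131627 -0.0915035   0.08613544] 0.1593143903142736 F tool [-0.42  0.35  1.4 ] M tool [-0.018 -0.227 -0.008] tilt 0.4357
underside in window frame mm [-0.6 -0.6  2. ]
```

Request:
drive_tool(
  increments=[
    [255,0,0,0.05,0,0,0],
    [255,0,0,0.1,0,0,0],
    [255,0,0,0.15,0,0,0],
    [255,0,0,0.15,0,0,0],
    [255,0,0,0.15,0,0,0],
  ],
)

```text
t: 11.4
tcp_pos: [0.602, -0.0915, 0.0848]
tool_rot: [0.976, 0.025, 0.216, -0.006]
force: [0.2, 0.3, -1.0]
finger_gap: 0.161
```

```bash
python3 st.py
```

```text
11.4 [ 0.60196513 -0.09146905  0.08483396] 0.16140513216837174 F tool [-0.22 -0.25  1.04] M tool [-0.01  -0.281 -0.068] tilt 0.4358
underside in window frame mm [-0.6 -0.6  0.5]
```

Request:
drive_tool(
  increments=[
    [255,0,0,0.05,0,0,0],
    [255,0,0,0.1,0,0,0],
    [255,0,0,0.1,0,0,0],
    [255,0,0,0.1,0,0,0],
  ],
)

```text
t: 11.8
tcp_pos: [0.6024, -0.0915, 0.084]
tool_rot: [0.976, 0.025, 0.216, -0.006]
force: [0.1, -0.2, -0.6]
finger_gap: 0.158
```

```bash
python3 st.py
```

```text
11.8 [ 0.60240632 -0.0914512   0.08399304] 0.1577595704687644 F tool [-0.18  0.16  0.58] M tool [ 0.006 -0.268  0.   ] tilt 0.4359
underside in window frame mm [-0.5 -0.6 -0.4]
```

Request:
drive_tool(
  increments=[
    [255,0,0,0.05,0,0,0],
    [255,0,0,0.1,0,0,0],
    [255,0,0,0.15,0,0,0],
    [255,0,0,0.15,0,0,0],
    [255,0,0,0.15,0,0,0],
  ],
)

```text
t: 12.3
tcp_pos: [0.6027, -0.0915, 0.0838]
tool_rot: [0.976, 0.025, 0.216, -0.005]
force: [-5.8, -0.4, 10.8]
finger_gap: 0.159
```

```bash
python3 st.py
```

```text
12.3 [ 0.60266111 -0.09145565  0.08381318] 0.1585897680849574 F tool [ -0.69   0.11 -12.28] M tool [ 0.023 -0.7    0.029] tilt 0.4369
underside in window frame mm [-0.4 -0.6 -0.7]
```

Contact came at the expected height with 12 N. The moment change of -0.43 Nm puts the load at the low edge, so the stage is slightly flatter than my tilt. I reduce the tilt in small steps.

Request:
drive_tool(
  increments=[
    [255,0,0,0,0,-0.01,0],
    [255,0,0,0,0,-0.015,0],
    [255,0,0,0,0,-0.015,0],
    [255,0,0,0,0,-0.015,0],
  ],
)

```text
t: 12.7
tcp_pos: [0.6025, -0.0915, 0.0839]
tool_rot: [0.978, 0.025, 0.209, -0.005]
force: [-7.4, -0.5, 9.0]
finger_gap: 0.157
```

```bash
python3 st.py
```

```text
12.7 [ 0.60252615 -0.09149404  0.08391513] 0.15742197599228913 F tool [ -3.07   0.13 -11.28] M tool [ 0.019 -0.142  0.078] tilt 0.422
underside in window frame mm [-0.7 -0.7 -0.5]
```

The effective load point moved from -35 mm to about +15 mm, well inside the ±38 mm footprint. That means both ends bear and the carrier is flush. I trim slightly, hold, and look.

Request:
drive_tool(
  increments=[
    [255,0,0,0,0,0.003,0],
    [255,0,0,0,0,0.003,0],
    [255,0,0,0,0,0.003,0],
    [255,0,0,0,0,0.003,0],
    [255,0,0,0,0,0.003,0],
  ],
)

```text
t: 13.2
tcp_pos: [0.6025, -0.0915, 0.0838]
tool_rot: [0.977, 0.025, 0.211, -0.005]
force: [-7.1, 0.1, 9.6]
finger_gap: 0.163
```

```bash
python3 st.py; python3 - <<'E'
from h import *
a=manip.snapshot("side")[:,:,::-1];b=manip.snapshot("top")[:,:,::-1]
a=cv2.resize(a[155:235,255:335],None,fx=5,fy=5,interpolation=cv2.INTER_CUBIC)
b=cv2.resize(b[170:250,280:360],None,fx=5,fy=5,interpolation=cv2.INTER_CUBIC)
cv2.imwrite("pics/fin.png",np.hstack([a,b]))
s=manip.sense();r=R.from_quat(s['tool_rot']);c=s['tcp_pos']+r.apply([0,0,.009])
for k in((.038,.026),(.038,-.026),(-.038,-.026),(-.038,.026)):
    X=c+r.apply([*k,0]);print("plate top corner, crop px",((proj("side",X)-[255,155])*5).round(),((proj("top",X)-[280,170])*5+[400,0]).round())
E
```

```text
13.2 [ 0.6025499  -0.09149121  0.08383354] 0.16348533886451871 F tool [ -2.53  -0.47 -11.63] M tool [ 0.014 -0.192  0.064] tilt 0.4249
underside in window frame mm [-0.6 -0.7 -0.6]
plate top corner, crop px [185. 170.] [664. 150.]
plate top corner, crop px [144. 203.] [558. 156.]
plate top corner, crop px [239. 278.] [562. 304.]
plate top corner, crop px [277. 243.] [666. 297.]
```

View pics/fin.png

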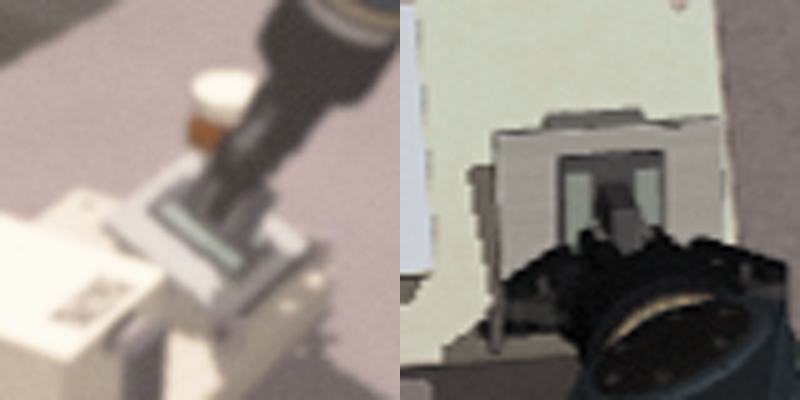

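The carrier lies centred on the stage. Its rear corners at crop (558,155) and (664,150) match the prediction, and the 13 mm rear margin matches the expected 12 mm. The lid is shut, so I hand in.

```bash
python3 - <<'E'
from h import *
print(manip.sign_off())
E
python3 st.py
```

```text
the job is handed in; nothing more can be done
None
the job is handed in; nothing more can be done
```

I pressed the lamp lid shut, picked up the grey carrier by its fin, and handed in at about 13.3 s while still holding it on the sloped stage. I got no verdict back, and the state could not be read after handing in.

- **Lid:** it stopped hard at z 0.0925 m with 20 N (0.093 m expected when shut), and it looks flat in later pictures.
- **Carrier:** it is still gripped, with an opening of about 14 mm, which is the fin's width. By the arm's pose its underside is within 1 mm of my measured window centre in each direction. The last pictures agree to about 2 mm.
- **Press:** it was about 12 N, within the 1.5 to 35 N allowed.
- **Bystanders:** nothing in the moves or forces suggests the bottle, carton or jar was touched. I did not re-measure them at the end.

**Checks that disagreed:**
- **Stage slope:** my camera estimates ranged from 0.41 to 0.44 rad. One stage corner was off by 14 mm between the two views, so I settled the tilt by contact. The first press, at 0.437 rad, loaded the low edge. At 0.425 rad the load sits within the carrier's footprint, which points to flush contact but was not measured directly.
- **Sideways force:** about 2.5 N along the slope remained at the end.

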